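# Stow a screw cap in a push-to-open drawer

### The arm

A 6-joint arm with a two-finger parallel gripper is mounted at the origin on a cart in front of the work surface, level with it; the furniture and walls round the work are solid. World frame = base frame: x ahead of the robot, y to its left, z up, the work surface at z = 0. Lengths are in m, angles in rad, forces in N, time in s.
With the tool pointing down it reaches from about 0.375 to 0.9 m from the base axis. Payload 3.1 kg.
Tool frame: the origin (TCP) lies at the very end of the fingers, on their centre line; the grasp point (between the pads) lies 19 mm behind it; z points along the fingers, x is the direction in which the jaws open and shut, and the axes are right-handed (so a half turn about z gives the same grasp; the last joint's range is limited). The gripper opens to 87 mm and grips with 3 to 60 N. Pads are 19 mm wide; open, the fingers measure 117 mm over their backs; the gripper's body (75 mm by 190 mm) begins 51 mm behind the grasp point.
Start: joints at [-0.178, 0.527, 1.433, -0, 1.181, -0.178], TCP at [0.625, 0, 0.223] pointing down, gripper open.
Joint ranges: [-3.08, 3.08], [-0.75, 2.2], [0.22, 2.44], [-1.43, 4.57], [0, 2.65], [-2.85, 2.85]. Speed limits (rad/s): [2.79, 2.79, 3.14, 3.14, 3.14, 3.14].

### API

Orientations are given as a unit quaternion [w, x, y, z].
In Python, from plant import arm, snapshot, recognise, silhouettes gives the robot as it stands.
- The arm moves only by the tool carry_out, never from a script. Its argument "commands" is a list of rows, each a list of 4 numbers: the shift along the tool's x, y, z in mm, then the turn about the tool's z in degrees. In form: [[dx, dy, dz, twist], ...]. A call has 1 to 10 rows; each row is the pose to reach, as a shift and turn from the pose measured when the call began, along the tool's axes at that moment; what a row does not reach only later rows make up. A row lasts 1/12 s, in which the tool goes at most 41.7 mm and 7.16 degrees, less where a joint would pass 70% of its speed; a pose out of reach is approached as far as the arm can. A call with a gripper value outside its range is refused whole. "grip" is the opening, from 0 (shut) to 1 (fully open), set as the call begins (left out, the last holds). The fingers move at their own pace and stop on an object; "force" is the grip in N (left out, the last holds). Time passes only in rows, so rows that repeat a pose let the fingers close. It gives the time, the measured TCP pose, the force and the opening at its end, in the units of the state.
- arm.state(): the state, without advancing time (a new reading comes with each control period).
- snapshot(name): name is "scene" or "side" or "wrist"; returns a dict with "pixels" (420x560x3 uint8, red, green, blue), "K" (3x3 intrinsics, pixels), "D" ([k1, k2, p1, p2, k3] as OpenCV has them; the pictures are not rectified), "rvec" (rotation vector, rad) and "tvec" (3), from world to camera coordinates, as OpenCV has them; the wrist camera has in their place "mount" (4x4, takes a point from camera to tool coordinates, whose origin is the TCP and whose axes are the tool frame's). Camera axes: x right, y down, z forward; pixel columns grow to the right and rows downward; lengths in m; the calibration is good to about 2 mm. A picture is of the moment at which its call begins: read the wrist's pose just before it. There is no depth.
- arm.sign_off(): hands the job in, once; it reports no verdict.
Trained networks look in a picture, given as the dict that the camera call returned (one of the last four; its "shot" number tells which), for a name from the list of things; names that differ only in an ending like _2 or _b are one class to them, and where a whole thing is asked for, a point or a joint stands for the part that bears it (a point fixed in the world has none). Each returns a list of dicts, best first, with "score" (0 to 1); they miss things now and then, are a little off and sometimes report something else, mostly with a low value. They report only what shows in the picture. A call takes as long as a camera call.
- recognise(picture, name): "centre" ([x, y, z] in m, in the coordinates of the camera as it stood for that picture, good to about 4 mm: the middle of the surface that is visible of it).
- silhouettes(picture, name): "mask" (420x560 bool, what is visible of it).
The state is a dict: "clock": time; "joint_pos": joint angles; "qvel": joint speeds; "tau": joint torques, N m; "eef_pos": TCP position; "tcp_rot": TCP orientation; "ft_force": force on the tool from outside, world axes, zero at the start; "moment": the same for the moment, N m; "grip_width": finger opening in m.
Only numpy, scipy, OpenCV 4.12 (cv2) and the standard library are available. Lean on these libraries where they do the work, as an engineer would, in place of code of your own. Each camera call takes 0.05 s, during which the arm holds its last target. There are 200 camera calls.

### The job

Put the loose blue screw cap away in the small push-to-open drawer unit: push the drawer's front in until its touch latch lets go and the drawer springs out, set the cap flat on the tray without dropping it, then push the drawer in until it latches and stays shut by itself. Push gently, with no more than about 18 N, and leave the other things on the bench where they are.

Things in the scene. Friction and masses are not known exactly. Their poses are not given: they have to be found in the camera images.
- unit: Fixed benchtop drawer unit: white box 150 mm deep (its x), 180 wide (y), 66 high; origin at the centre of its underside, on the bench. Its front looks along its own -x, roughly to the robot. One handleless drawer, grey front panel 176 mm wide, 10 thick, from 5 to 63 mm above the bench, standing 8 mm clear of the box when latched (the gap lets it be pushed in).
- drawer (a joint): Slide in m: 0 to 0.002 latched shut, 0.075 fully out (along the unit's -x). A spring drives it out (5 N at 0, 2 N fully out). Pushed a few mm beyond 0 (about 6 N) the push-push latch clicks over, with a hard stop about 1 mm later. Let go after the click: if it was latched it springs fully out in 1 s; if pushed in from outside it stays at 0. Let go before the click: as it was.
- front_face (a point): Centre of the drawer front's outer face, marked by a plain 26 mm metal disc, 36 mm above the bench; moves with the drawer. Axes as the unit's: +x is the direction to push.
- tray_floor (a point): Point on the tray's inner floor, 18 mm above the bench; moves with the drawer, axes as the unit's. With the drawer fully out it is the middle of the part in the open: 83 mm (x, front panel to box) by 148 mm (y, between side walls). Above the floor the walls rise 31 mm, the front panel 45, the box 48. The tray runs on 80 mm behind this point.
- cap: The loose blue ribbed screw cap, 50 mm across, 26 mm high, standing on its rim with the closed side up; origin at the centre of its underside, z up. About 15 g. It starts on the bare worktop beside the mat, 2 mm lower than the mat on which the unit stands.
- petri_dish: Clear flat dish, 60 mm across, 14 mm high; bystander; origin at the centre of its underside.
- tape_roll: White roll of tape lying flat, 66 mm across, 19 mm high; bystander; origin at the centre of its underside.
- sample_bottle: White bottle with a red cap, 71 mm across, 108 mm high; bystander; origin at the centre of its underside.
- flask: Clear conical flask, 64 mm across, 100 mm high; bystander; origin at the centre of its underside.
- beaker: White plastic beaker, 62 mm across, 72 mm high; bystander; origin at the centre of its underside.
- marker: Black and white pen, 138 mm long (its y), 14 mm thick, lying down; bystander; origin at the centre of its underside.

How it is judged:
By the outcome, as a careful person would: the job done as asked, in the order asked, and still so for the second after the job is handed in, with the robot touching nothing.
It also fails if it takes over 69 s, if anything falls off the work surface, if the arm or the gripper's body presses on something with over 40 N, if the wrist force passes 120 N, or if a joint passes its speed limit or range.

## Working session

There is one attempt and no reset: what is moved stays moved. The work goes in short steps, Python scripts to look and compute and a tool call to move; the robot and the scene stay as the last step left them, time stands still between calls to the robot, and variables do not carry over. Pictures are saved under pics/ and viewed, about 8 in all and at most 12, crops included, and the job is handed in when it is done.

Besides the shell and the picture viewer there is one more tool, called after "Emit:" as a command line: name --pt "numbers of a row" for each row, then --argument value for the rest. carry_out: Moves the arm, as the interface text tells. Its arguments: {"type":"object","properties":{"commands":{"type":"array"},"grip":{"type":"number"},"force":{"type":"number"}},"required":["commands"]}

```bash
mkdir -p pics; ls
cat > h.py <<'E'
import numpy as np, cv2
from plant import arm, snapshot, recognise, silhouettes
from scipy.spatial.transform import Rotation as R
def tool():
    s=arm.state(); q=s["tcp_rot"]; T=np.eye(4)
    T[:3,:3]=R.from_quat([q[1],q[2],q[3],q[0]]).as_matrix(); T[:3,3]=s["eef_pos"]; return T
def snap(name):
    T=tool(); p=snapshot(name)
    if name=="wrist": p["c2w"]=T@np.array(p["mount"])
    else:
        C=np.eye(4); C[:3,:3]=cv2.Rodrigues(np.array(p["rvec"],float))[0]; C[:3,3]=np.ravel(p["tvec"]); p["c2w"]=np.linalg.inv(C)
    return p
def save(p,fn): cv2.imwrite("pics/"+fn,p["pixels"][:,:,::-1])
def w(p,c): return p["c2w"][:3,:3]@np.array(c)+p["c2w"][:3,3]
def pix2plane(p,uv,z):
    n=cv2.undistortPoints(np.array(uv,float).reshape(-1,1,2),np.array(p["K"]),np.array(p["D"])).reshape(-1,2)
    d=np.c_[n,np.ones(len(n))]@p["c2w"][:3,:3].T; o=p["c2w"][:3,3]
    return o+d*((z-o[2])/d[:,2])[:,None]
def proj(p,X):
    C=np.linalg.inv(p["c2w"])
    return cv2.projectPoints(np.array(X,float).reshape(-1,1,3),cv2.Rodrigues(C[:3,:3])[0],C[:3,3],np.array(p["K"]),np.array(p["D"]))[0].reshape(-1,2)
E
python3 - <<'E'
from h import *
np.set_printoptions(precision=4,suppress=True)
ims=[]
for c in ["scene","side","wrist"]:
    p=snap(c); ims.append(p["pixels"])
    for n in ["unit","front_face","cap","petri_dish","tape_roll","sample_bottle","flask","beaker","marker"]:
        r=recognise(p,n)
        print(c,n,[(w(p,x["centre"]).round(3).tolist(),round(x["score"],2)) for x in r[:2]])
for i,n in zip(ims,"abc"): cv2.imwrite(f"pics/{n}0.png",i[:,:,::-1])
print(arm.state())
E
```

```text
pics
scene unit []
scene front_face [([0.502, 0.074, 0.037], 0.75)]
scene cap [([0.454, 0.315, 0.023], 0.59)]
scene petri_dish []
scene tape_roll [([0.558, 0.081, 0.068], 0.34), ([0.501, 0.078, 0.035], 0.17)]
scene sample_bottle [([0.442, 0.531, 0.061], 0.93)]
scene flask []
scene beaker [([0.516, 0.578, 0.044], 0.57)]
scene marker [([0.476, 0.42, 0.013], 0.66), ([0.501, 0.073, 0.034], 0.57)]
side unit [([0.563, 0.027, 0.068], 0.93)]
side front_face [([0.498, 0.053, 0.04], 0.76)]
side cap [([0.462, 0.298, 0.025], 0.56)]
side petri_dish [([0.482, -0.314, 0.003], 0.94), ([0.497, 0.057, 0.04], 0.61)]
side tape_roll [([0.604, -0.32, 0.017], 0.55), ([0.564, 0.029, 0.066], 0.23)]
side sample_bottle [([0.454, 0.5, 0.064], 0.8)]
side flask [([0.46, -0.478, 0.048], 0.8)]
side beaker [([0.525, 0.553, 0.046], 0.56)]
side marker [([0.471, 0.42, 0.007], 0.61)]
wrist unit [([0.583, 0.069, 0.069], 0.81)]
wrist front_face [([0.504, 0.079, 0.062], 0.89)]
wrist cap []
wrist petri_dish []
wrist tape_roll []
wrist sample_bottle []
wrist flask []
wrist beaker []
wrist marker []
{'clock': 1.5, 'joint_pos': array([-0.1785,  0.5275,  1.4327, -0.    ,  1.1814, -0.1785]), 'qvel': array([ 0.0003,  0.0015, -0.002 ,  0.0019, -0.0007, -0.0015]), 'tau': array([ -0.0018, -44.0007, -17.6982,   0.0632,   0.0505,  -0.    ]), 'eef_pos': array([0.625 , 0.    , 0.2225]), 'tcp_rot': array([-0.,  1., -0., -0.]), 'ft_force': array([ 0.6432,  0.0493, -0.2388]), 'moment': array([ 0.0156, -0.0387, -0.0047]), 'grip_width': 0.08702646584530704}
```

View pics/a0.png

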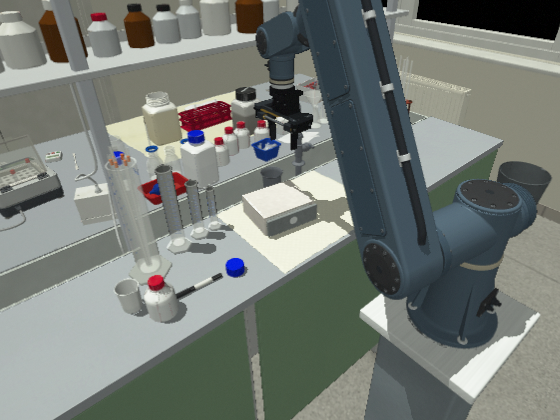

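View pics/b0.png

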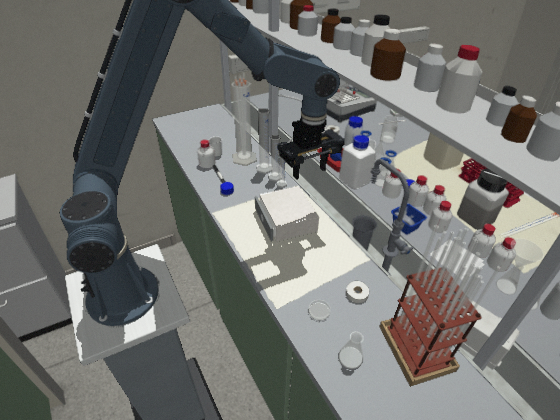

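View pics/c0.png

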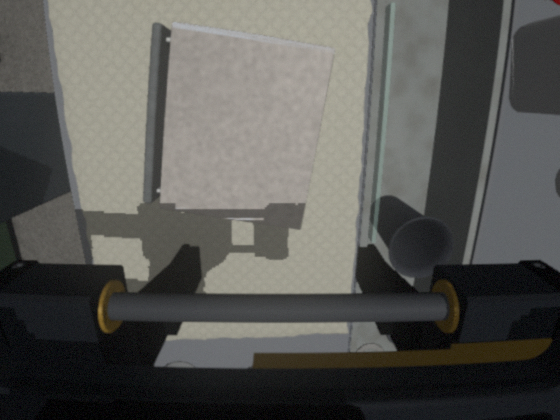

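The scene view shows the unit at about (280,208), with its metal disc at (293,218), the cap at (235,267), and the marker, bottle and beaker to its left. The side view shows the unit at (287,215), the cap at (227,188), and the dish, tape and flask to the right. The wrist view shows the box top with corners near (172,25), (333,48), (303,203) and (160,208), and the drawer front along the left edge.

Run:
```python
from h import *
np.set_printoptions(precision=4,suppress=True)
p=snap("wrist"); print(np.array(p["mount"])); print(p["c2w"])
print(pix2plane(p,[(172,25),(333,48),(303,203),(160,208)],0.068))
for n in ["unit","front_face"]:
    r=silhouettes(p,n)
    if r:
        m=r[0]["mask"]; c=max(cv2.findContours(m.astype(np.uint8),0,1)[0],key=cv2.contourArea)
        print(n,r[0]["score"],cv2.approxPolyDP(c,6,True).reshape(-1,2).tolist())
for cam in ["scene","side"]:
    p=snap(cam)
    for n,z in [("unit",0.068),("cap",0.026),("front_face",.038)]:
        r=silhouettes(p,n)
        if not r: continue
        m=r[0]["mask"]; c=max(cv2.findContours(m.astype(np.uint8),0,1)[0],key=cv2.contourArea)
        ys,xs=np.nonzero(m); print(cam,n,round(r[0]["score"],2),m.sum(),xs.min(),xs.max(),ys.min(),ys.max(),"mean",xs.mean(),ys.mean(),pix2plane(p,[(xs.mean(),ys.mean())],z if n!="cap" else .015))
        if n=="unit":
            a=cv2.approxPolyDP(c,3,True).reshape(-1,2); print(a.tolist()); print(pix2plane(p,a,.068))
```

```text
[[ 1.      0.0006 -0.001  -0.0001]
 [-0.0002  0.9522  0.3053 -0.0846]
 [ 0.0011 -0.3053  0.9522 -0.1617]
 [ 0.      0.      0.      1.    ]]
[[ 1.      0.0006 -0.0011  0.6249]
 [ 0.0002 -0.9522 -0.3053  0.0846]
 [-0.0012  0.3053 -0.9522  0.3843]
 [ 0.      0.      0.      1.    ]]
[[ 0.5296  0.1535  0.068 ]
 [ 0.6739  0.1332  0.068 ]
 [ 0.6498 -0.013   0.068 ]
 [ 0.5022 -0.0185  0.068 ]]
unit 0.91 [[154, 23], [144, 202], [158, 197], [160, 208], [300, 228], [333, 49]]
front_face 0.93 [[152, 25], [145, 201], [160, 186], [169, 30]]
scene unit 0.59 2796 242 316 181 235 mean 278.56795422031473 207.69635193133047 [[0.5393 0.092  0.068 ]]
[[290, 181], [243, 196], [244, 212], [266, 235], [315, 217], [312, 199]]
[[ 0.6347 -0.0371  0.068 ]
 [ 0.6648  0.1356  0.068 ]
 [ 0.5911  0.1844  0.068 ]
 [ 0.4606  0.2025  0.068 ]
 [ 0.4311  0.042   0.068 ]
 [ 0.5061 -0.0173  0.068 ]]
scene cap 0.59 328 224 243 257 276 mean 233.64634146341464 266.6371951219512 [[0.4647 0.3138 0.015 ]]
scene front_face 0.55 918 266 316 204 237 mean 289.94008714596947 219.36274509803923 [[0.5018 0.0789 0.038 ]]
side unit 0.94 2533 255 318 186 240 mean 286.2933280694828 213.73272799052506 [[0.56   0.0188 0.068 ]]
[[298, 186], [255, 199], [255, 210], [270, 239], [317, 231], [318, 216]]
[[ 0.6727  0.1303  0.068 ]
 [ 0.5028  0.1369  0.068 ]
 [ 0.4771  0.0846  0.068 ]
 [ 0.4573 -0.0596  0.068 ]
 [ 0.6045 -0.0985  0.068 ]
 [ 0.6465 -0.0405  0.068 ]]
side cap 0.63 673 338 363 332 368 mean 351.7845468053492 351.50222882615157 [[ 0.4753 -0.4651  0.015 ]]
side front_face 0.95 399 255 276 197 240 mean 265.3609022556391 219.3984962406015 [[0.501  0.0562 0.038 ]]
```

Emit:
carry_out --pt "-20 -8 8 -7" --pt "-40 -16 16 -14" --pt "-60 -24 24 -21" --pt "-80 -32 32 -28" --pt "-100 -40 40 -35" --pt "-120 -48 50 -42" --pt "-140 -56 60 -49" --pt "-160 -64 70 -56" --pt "-175 -72 80 -63" --pt "-185 -78 90 -70" --grip 0

```text
clock: 2.88
eef_pos: [0.4379, 0.0787, 0.1324]
tcp_rot: [-0.0, 0.817, 0.576, -0.0]
ft_force: [0.4, 0.0, -0.0]
grip_width: 0.0287
```

Emit:
carry_out --pt "0 0 0 -7" --pt "0 0 0 -11.3" --pt "0 0 0 -11.3"

```text
clock: 3.13
eef_pos: [0.4379, 0.0788, 0.1324]
tcp_rot: [-0.0, 0.756, 0.654, -0.0]
ft_force: [0.8, -0.4, 0.3]
grip_width: 0.0082
```

Run:
```python
from h import *
np.set_printoptions(precision=4,suppress=True)
s=arm.state(); print(s["clock"],s["eef_pos"],s["tcp_rot"],s["ft_force"],s["joint_pos"],s["grip_width"]); print(tool())
p=snap("wrist"); save(p,"d.png")
for n in ["unit","front_face","cap"]:
    for x in recognise(p,n)[:2]: print(n,x["score"],w(p,x["centre"]))
```

```text
3.1333 [0.4379 0.0788 0.1324] [-0.0004  0.7561  0.6545 -0.0004] [ 0.7756 -0.4338  0.3396] [-0.0741  0.4451  1.9615  0.0001  0.7362 -1.5011] 0.008167000560940956
[[ 0.1434  0.9897 -0.0012  0.4379]
 [ 0.9897 -0.1434  0.0002  0.0788]
 [ 0.     -0.0012 -1.      0.1324]
 [ 0.      0.      0.      1.    ]]
unit 0.56 [0.4987 0.0645 0.0291]
front_face 0.81 [0.492  0.0667 0.0205]
cap 0.85 [0.4592 0.3004 0.0226]
```

View pics/d.png

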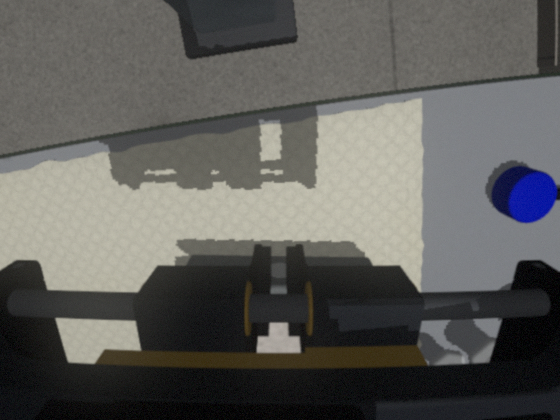

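The wrist view shows the closed fingers over the mat at about (280,290). The drawer front is hidden behind the gripper, and the cap is at (525,195). I'll descend in front of the disc and approach.

Emit:
carry_out --pt "0 0 25 0" --pt "0 0 50 0" --pt "0 0 75 0" --pt "0 0 95 0" --pt "0 0 104 0" --pt "0 12 104 0" --pt "0 24 104 0" --pt "0 34 104 0" --pt "0 42 104 0" --pt "0 42 104 0"

```text
clock: 4.17
eef_pos: [0.4828, 0.0719, 0.0291]
tcp_rot: [0.001, 0.757, 0.653, 0.001]
ft_force: [0.7, 0.2, -0.2]
grip_width: 0.0007
```

Emit:
carry_out --pt "0 1 0 0" --pt "0 2 0 0" --pt "0 3 0 0" --pt "0 4 0 0" --pt "0 4 0 0"

```text
clock: 4.58
eef_pos: [0.4845, 0.0717, 0.0291]
tcp_rot: [-0.0, 0.757, 0.653, -0.0]
ft_force: [-3.6, 0.7, 2.2]
grip_width: 0.0007
```

Emit:
carry_out --pt "0 1 0 0" --pt "0 2 0 0" --pt "0 2 0 0"

```text
clock: 4.83
eef_pos: [0.4852, 0.0715, 0.029]
tcp_rot: [-0.001, 0.757, 0.653, -0.001]
ft_force: [-4.8, 0.3, 4.0]
grip_width: 0.0006
```

Emit:
carry_out --pt "0 1 0 0" --pt "0 2 0 0" --pt "0 2 0 0"

```text
clock: 5.08
eef_pos: [0.4863, 0.0714, 0.0289]
tcp_rot: [-0.002, 0.757, 0.653, -0.002]
ft_force: [-5.4, 1.2, 3.8]
grip_width: 0.0007
```

Emit:
carry_out --pt "0 1 0 0" --pt "0 2 0 0" --pt "0 2 0 0"

```text
clock: 5.33
eef_pos: [0.4875, 0.0712, 0.0289]
tcp_rot: [-0.003, 0.757, 0.653, -0.002]
ft_force: [-5.1, 1.0, 3.7]
grip_width: 0.0007
```

Emit:
carry_out --pt "0 1 0 0" --pt "0 2 0 0" --pt "0 2 0 0"

```text
clock: 5.58
eef_pos: [0.4885, 0.071, 0.0288]
tcp_rot: [-0.003, 0.757, 0.653, -0.003]
ft_force: [-5.0, 1.0, 3.5]
grip_width: 0.0005
```

Emit:
carry_out --pt "0 1 0 0" --pt "0 2 0 0" --pt "0 2 0 0"

```text
clock: 5.83
eef_pos: [0.4894, 0.0709, 0.0287]
tcp_rot: [-0.004, 0.757, 0.653, -0.004]
ft_force: [-5.6, 1.2, 4.0]
grip_width: 0.0002
```

Emit:
carry_out --pt "0 1 0 0" --pt "0 2.5 0 0" --pt "0 2.5 0 0"

```text
clock: 6.08
eef_pos: [0.4903, 0.0707, 0.0286]
tcp_rot: [-0.006, 0.757, 0.653, -0.005]
ft_force: [-6.6, 0.7, 5.0]
grip_width: 0.0005
```

Emit:
carry_out --pt "0 1.5 0 0" --pt "0 3 0 0" --pt "0 3 0 0"

```text
clock: 6.33
eef_pos: [0.4901, 0.0708, 0.0284]
tcp_rot: [-0.008, 0.757, 0.653, -0.007]
ft_force: [-8.5, 1.6, 6.1]
grip_width: 0.0003
```

Emit:
carry_out --pt "0 -30 0 0" --pt "0 -60 0 0" --pt "0 -88 0 0" --pt "0 -88 -35 0" --pt "0 -88 -70 0" --pt "0 -88 -105 0" --pt "0 -88 -130 0" --pt "0 -88 -130 0" --grip 1

```text
clock: 7.0
eef_pos: [0.4121, 0.0831, 0.1649]
tcp_rot: [-0.002, 0.757, 0.653, -0.002]
ft_force: [1.3, 0.1, 0.6]
grip_width: 0.0459
```

Run:
```python
from h import *
np.set_printoptions(precision=4,suppress=True)
s=arm.state(); print(s["clock"],s["eef_pos"],s["tcp_rot"],s["ft_force"],s["joint_pos"],s["grip_width"]); print(tool())
for c in ["scene","side","wrist"]:
    p=snap(c)
    for n in ["front_face","cap","tray_floor"]:
        for x in recognise(p,n)[:2]: print(c,n,round(x["score"],2),w(p,x["centre"]))
```

```text
7.0 [0.4121 0.0831 0.1649] [-0.0022  0.7573  0.653  -0.0016] [1.3451 0.123  0.6103] [-0.0689  0.3571  1.9844  0.0011  0.8055 -1.4928] 0.04585767810925474
[[ 0.1472  0.9891 -0.0053  0.4121]
 [ 0.9891 -0.1471  0.0012  0.0831]
 [ 0.0004 -0.0054 -1.      0.1649]
 [ 0.      0.      0.      1.    ]]
scene front_face 0.56 [0.4726 0.0715 0.0212]
scene cap 0.58 [0.4536 0.3168 0.0215]
scene tray_floor 0.6 [0.4736 0.0736 0.0238]
side front_face 0.61 [0.4714 0.0738 0.0168]
side cap 0.53 [0.472  0.0738 0.0192]
side tray_floor 0.57 [0.4736 0.0769 0.0187]
wrist front_face 0.89 [0.4552 0.0756 0.0185]
wrist cap 0.86 [0.4611 0.3039 0.0226]
wrist tray_floor 0.95 [0.456  0.0765 0.0202]
```

The drawer has sprung out: the tray floor is at about (0.472, 0.074). I'll go beside the cap and look.

Emit:
carry_out --pt "30 -5 0 0" --pt "60 -10 0 0" --pt "95 -15 0 0" --pt "130 -20 0 0" --pt "165 -25 0 0" --pt "195 -30 0 0" --pt "215 -35 10 0" --pt "225 -35 20 0" --pt "225 -35 25 0" --pt "225 -35 25 0" --grip 1

```text
clock: 8.43
eef_pos: [0.4025, 0.3102, 0.1336]
tcp_rot: [-0.009, 0.757, 0.653, -0.01]
ft_force: [0.3, -0.8, -0.1]
grip_width: 0.0877
```

Run:
```python
from h import *
np.set_printoptions(precision=4,suppress=True)
s=arm.state(); print(s["clock"],s["eef_pos"],s["ft_force"],s["grip_width"]); print(tool())
p=snap("wrist"); save(p,"e.png")
for n in ["marker","cap"]:
    for x in recognise(p,n)[:1]: print(n,round(x["score"],2),w(p,x["centre"]))
    for x in silhouettes(p,n)[:1]:
        c=max(cv2.findContours(x["mask"].astype(np.uint8),0,1)[0],key=cv2.contourArea)
        if n=="cap":
            (u,v),_,_=cv2.fitEllipse(c); print(cv2.fitEllipse(c), pix2plane(p,[(u,v)],0.014))
            P=pix2plane(p,c.reshape(-1,2),.026); print(P.min(0),P.max(0))
        else: print(pix2plane(p,cv2.boxPoints(cv2.minAreaRect(c)),.007))
```

```text
8.4333 [0.4025 0.3102 0.1336] [ 0.3014 -0.8127 -0.1001] 0.08766727168473333
[[ 0.1465  0.9888 -0.0266  0.4025]
 [ 0.9892 -0.1466  0.0001  0.3102]
 [-0.0038 -0.0263 -0.9996  0.1336]
 [ 0.      0.      0.      1.    ]]
marker 0.9 [0.4714 0.4322 0.0097]
[[0.466  0.4026 0.007 ]
 [0.4714 0.4868 0.007 ]
 [0.488  0.4886 0.007 ]
 [0.4823 0.4031 0.007 ]]
cap 0.63 [0.4595 0.3106 0.0224]
((289.191650390625, 264.89959716796875), (51.75764465332031, 56.87128448486328), 175.6127471923828) [[0.4638 0.3114 0.014 ]]
[0.4297 0.2875 0.026 ] [0.4875 0.3358 0.026 ]
```

View pics/e.png

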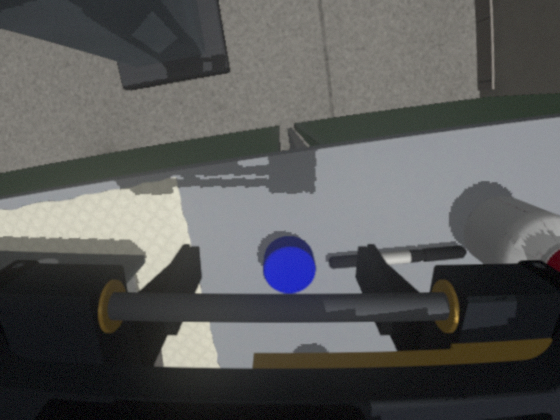

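The wrist view shows the cap at (289,265). The marker's near end is at (328,262), about 40 mm from the cap's centre, so it lies under the right finger's descent path. I'll check clearances and the tool's tilt before choosing the grasp.

Run:
```python
from h import *
np.set_printoptions(precision=4,suppress=True)
s=arm.state(); print(s["clock"],s["eef_pos"],s["joint_pos"],s["qvel"]); print(tool()[:,2])
p=snap("wrist"); print(pix2plane(p,[(328,262),(310,350),(180,200)],0.005))
for x in silhouettes(p,"cap")[:1]:
    c=max(cv2.findContours(x["mask"].astype(np.uint8),0,1)[0],key=cv2.contourArea); print(cv2.fitEllipse(c)); print(pix2plane(p,[cv2.fitEllipse(c)[0]],.02))
for z in (0,.026):
    a=np.linspace(0,6.28,40); print(proj(p,np.c_[.4625+.025*np.cos(a),.311+.025*np.sin(a),0*a+z]).min(0),proj(p,np.c_[.4625+.025*np.cos(a),.311+.025*np.sin(a),0*a+z]).max(0))
m=x["mask"];ys,xs=np.nonzero(m);print(xs.min(),xs.max(),ys.min(),ys.max())
q=snap("scene"); print(pix2plane(q,[(178,245),(198,235),(213,226),(235,267),(222,275)],0.0))
print(arm.state()["eef_pos"],tool()[:,2])
```

```text
8.6833 [0.4042 0.3101 0.1356] [ 0.4277  0.5097  1.792   0.0153  0.8597 -1.0033] [ 0.0056 -0.0023 -0.0037  0.0023  0.0004  0.0006]
[-0.0227  0.0024 -0.9997  0.    ]
[[0.4742 0.3497 0.005 ]
 [0.5784 0.3193 0.005 ]
 [0.3897 0.2183 0.005 ]]
((288.51580810546875, 261.63751220703125), (52.84914016723633, 57.664546966552734), 175.74546813964844)
[[0.4606 0.3114 0.02  ]]
[262.9614 231.3354] [312.6794 276.7876]
[261.6565 241.5151] [315.4405 290.0417]
263 315 233 290
[[ 0.6646  0.3776  0.    ]
 [ 0.6666  0.3089  0.    ]
 [ 0.6748  0.2503  0.    ]
 [ 0.475   0.3038  0.    ]
 [ 0.4725  0.3479 -0.    ]]
[0.4042 0.3106 0.1358] [-0.0222  0.0027 -0.9997  0.    ]
```

Emit:
carry_out --pt "1 6 0 7" --pt "2 12 0 14" --pt "3 18 0 21" --pt "4 24 0 28" --pt "5 30 0 35" --pt "6 36 0 42" --pt "7 42 0 49" --pt "8 48 0 56" --pt "9 53 0 63" --pt "9.5 57.5 0 70" --grip 0.87

```text
clock: 9.67
eef_pos: [0.463, 0.3112, 0.1347]
tcp_rot: [-0.002, 0.995, 0.096, -0.011]
ft_force: [-1.0, 0.5, -0.8]
grip_width: 0.0756
```

Emit:
carry_out --pt "0 0 0 0" --pt "0 0 20 0" --pt "0 0 40 0" --pt "0 0 60 0" --pt "0 0 70 0" --pt "0 0 80 0" --pt "0 0 80 0" --pt "0 0 80 0"

```text
clock: 10.33
eef_pos: [0.4613, 0.3114, 0.0547]
tcp_rot: [-0.002, 0.995, 0.097, -0.011]
ft_force: [0.6, 0.0, 0.8]
grip_width: 0.0756
```

Run:
```python
from h import *
np.set_printoptions(precision=4,suppress=True)
s=arm.state(); print(s["clock"],s["eef_pos"],s["joint_pos"],s["qvel"],s["grip_width"]); T=tool(); print(T)
print((T[:3,:3].T@(np.array([.4625,.311,.012])-T[:3,3]))*1000)
```

```text
10.3333 [0.4613 0.3114 0.0547] [0.387  0.6894 1.7211 0.016  0.7505 0.1812] [ 0.001  -0.0206 -0.0128  0.0003  0.0009  0.0052] 0.0755663527188018
[[ 0.981   0.1927 -0.022   0.4613]
 [ 0.1928 -0.9812  0.0028  0.3114]
 [-0.0211 -0.007  -0.9998  0.0547]
 [ 0.      0.      0.      1.    ]]
[ 2.0266  0.9707 42.6827]
```

Emit:
carry_out --pt "2 1 10 0" --pt "2 1 20 0" --pt "2 1 30 0" --pt "2 1 38 0" --pt "2 1 44 0" --pt "2 1 48 0" --pt "2 1 48 0" --pt "2 1 48 0"

```text
clock: 11.0
eef_pos: [0.4622, 0.3109, 0.0064]
tcp_rot: [-0.002, 0.995, 0.097, -0.011]
ft_force: [0.1, -0.8, -0.5]
grip_width: 0.0761
```

Run:
```python
from h import *
np.set_printoptions(precision=4,suppress=True)
s=arm.state(); print(s["clock"],s["eef_pos"],s["ft_force"],s["grip_width"]); T=tool(); print(T[:3,2])
p=snap("wrist"); save(p,"f.png")
```

```text
11.0 [0.4622 0.3109 0.0064] [ 0.0932 -0.8068 -0.4658] 0.07608727822103462
[-0.0226  0.0025 -0.9997]
```

View pics/f.png

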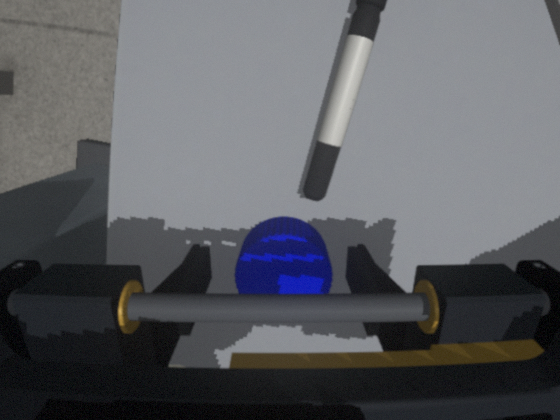

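The cap, at (284,265), sits centred between the fingers (inner edges at about 205 and 350), and the marker is clear. I'll lower 2 mm and close.

Emit:
carry_out --pt "0 0 1 0" --pt "0 0 2 0" --pt "0 0 2 0"

```text
clock: 11.3
eef_pos: [0.4626, 0.3111, 0.0049]
tcp_rot: [-0.003, 0.995, 0.097, -0.01]
ft_force: [-0.0, 1.3, -0.1]
grip_width: 0.0755
```

Emit:
carry_out --pt "0 0 0 0" --pt "0 0 0 0" --pt "0 0 0 0" --pt "0 0 0 0" --pt "0 0 0 0" --pt "0 0 0 0" --pt "0 0 0 0" --pt "0 0 0 0" --grip 0 --force 8

```text
clock: 11.97
eef_pos: [0.4626, 0.3111, 0.0049]
tcp_rot: [-0.003, 0.995, 0.097, -0.01]
ft_force: [0.0, -0.2, 1.0]
grip_width: 0.05
```

Gripped at 50 mm. I'll lift, then carry the cap to above the tray while twisting back.

Emit:
carry_out --pt "0 0 -8 0" --pt "0 0 -20 0" --pt "0 0 -40 0" --pt "0 0 -60 0" --pt "0 0 -80 0" --pt "0 0 -100 0" --pt "0 0 -108 0" --pt "0 0 -108 0"

```text
clock: 12.63
eef_pos: [0.4666, 0.3115, 0.1159]
tcp_rot: [-0.003, 0.995, 0.097, -0.008]
ft_force: [-0.8, 0.7, -1.0]
grip_width: 0.0502
```

Emit:
carry_out --pt "-3 15 0 -7" --pt "-7 40 0 -14" --pt "-11 65 0 -21" --pt "-15 92 0 -28" --pt "-19 119 0 -35" --pt "-23 146 0 -42" --pt "-27 173 0 -49" --pt "-31 200 0 -56" --pt "-35 222 0 -63" --pt "-37 235 0 -70"

```text
clock: 13.47
eef_pos: [0.4749, 0.0717, 0.1136]
tcp_rot: [-0.008, 0.758, 0.652, -0.005]
ft_force: [-1.0, 0.2, 0.2]
grip_width: 0.0502
```

Emit:
carry_out --pt "0 0 0 0" --pt "0 0 0 0" --pt "0 0 0 0"

```text
clock: 13.72
eef_pos: [0.4743, 0.0722, 0.1131]
tcp_rot: [-0.008, 0.759, 0.651, -0.005]
ft_force: [-0.8, -0.6, -1.1]
grip_width: 0.0505
```

Run:
```python
from h import *
np.set_printoptions(precision=4,suppress=True)
s=arm.state(); print(s["clock"],s["eef_pos"],s["ft_force"],s["grip_width"]); T=tool(); print(T)
print((T[:3,:3].T@(np.array([.472,.0735,.035])-T[:3,3]))*1000)
p=snap("side"); save(p,"g.png")
for x in recognise(p,"tray_floor")[:2]: print(round(x["score"],2),w(p,x["centre"]))
p=snap("wrist"); save(p,"g2.png")
for n in ["tray_floor","front_face","unit"]:
  for x in silhouettes(p,n)[:1]:
    m=x["mask"]; c=max(cv2.findContours(m.astype(np.uint8),0,1)[0],key=cv2.contourArea); print(n,x["score"],cv2.approxPolyDP(c,5,True).reshape(-1,2).tolist())
a=np.vstack([p["pixels"]]);
```

```text
13.7167 [0.4743 0.0722 0.1131] [-0.7524 -0.5715 -1.0707] 0.05048905207899348
[[ 0.1531  0.988  -0.0192  0.4743]
 [ 0.9882 -0.153   0.0056  0.0722]
 [ 0.0026 -0.0199 -0.9998  0.1131]
 [ 0.      0.      0.      1.    ]]
[ 0.7464 -0.8842 78.1626]
0.66 [0.4659 0.0691 0.0136]
tray_floor 0.76 [[153, 156], [156, 168], [175, 171], [185, 278], [201, 270], [217, 243], [234, 252], [248, 228], [280, 216], [313, 231], [323, 251], [339, 243], [355, 270], [373, 279], [391, 172], [412, 166], [410, 156], [375, 146], [199, 144]]
front_face 0.91 [[154, 156], [156, 167], [175, 171], [186, 278], [207, 262], [217, 242], [234, 250], [251, 225], [276, 216], [304, 223], [323, 247], [339, 243], [350, 264], [373, 278], [390, 171], [409, 169], [413, 161], [360, 146], [178, 146]]
unit 0.79 [[154, 155], [156, 167], [176, 173], [181, 252], [174, 264], [182, 266], [185, 287], [217, 243], [234, 253], [250, 226], [277, 216], [309, 227], [323, 250], [340, 243], [373, 287], [375, 266], [387, 263], [381, 253], [390, 171], [412, 164], [395, 151], [359, 146], [179, 146]]
```

View pics/g2.png

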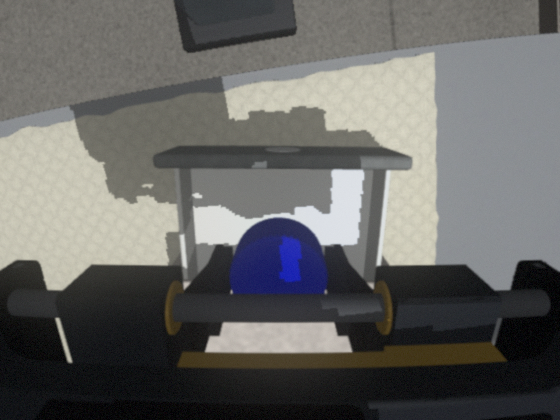

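The wrist view shows the open tray: front panel along rows 146–168, side walls at columns 185 and 380, and the held cap at (280,255), centred between the walls. I'll check the panel's position with the calibration.

Run:
```python
from h import *
np.set_printoptions(precision=4,suppress=True)
p=snap("wrist"); 
g=cv2.imread("pics/g2.png",0); print(g[138:180,230].tolist(), g[138:180,350].tolist())
u=np.array([.9885,-.151]);v=np.array([.151,.9885])
f=np.array([.420,.0813])
for d,z in [(0,.064),(.010,.064),(0,.006)]:
    print(d,z,proj(p,[[*(f+u*d+v*s),z] for s in (-.088,0,.088)]).round(1).tolist())
print("sidewall tops", proj(p,[[*(f+u*.03+v*s),.05] for s in (-.074,.074)]).round(1).tolist())
```

```text
[110, 108, 109, 107, 107, 107, 102, 85, 66, 62, 60, 60, 60, 59, 59, 59, 63, 68, 69, 71, 67, 71, 75, 73, 72, 72, 73, 70, 69, 72, 88, 110, 118, 118, 120, 119, 121, 118, 119, 122, 119, 121] [113, 113, 114, 115, 115, 117, 115, 110, 98, 79, 72, 70, 74, 69, 69, 71, 69, 73, 77, 79, 80, 80, 79, 77, 76, 79, 78, 78, 76, 76, 92, 143, 201, 220, 222, 223, 223, 223, 224, 224, 223, 223]
0 0.064 [[145.5, 151.7], [278.7, 151.2], [411.7, 152.2]]
0.01 0.064 [[147.0, 166.7], [278.7, 166.4], [410.1, 167.2]]
0 0.006 [[172.6, 143.0], [278.5, 142.6], [384.3, 143.4]]
sidewall tops [[176.3, 190.7], [380.7, 191.0]]
```

Emit:
carry_out --pt "3 1 10 0" --pt "3 2 25 0" --pt "3 2 40 0" --pt "3 2 55 0" --pt "3 2 66 0" --pt "3 2 74 0" --pt "3 2 80 0" --pt "3 2 80 0" --pt "3 2 80 0"

```text
clock: 14.82
eef_pos: [0.4758, 0.0755, 0.0334]
tcp_rot: [-0.008, 0.758, 0.652, -0.005]
ft_force: [1.2, 1.0, 0.5]
grip_width: 0.0503
```

Emit:
carry_out --pt "0 0 2 0" --pt "0 0 4 0" --pt "0 0 6 0" --pt "0 0 6 0" --pt "0 0 6 0"

```text
clock: 15.23
eef_pos: [0.4757, 0.0755, 0.0275]
tcp_rot: [-0.008, 0.758, 0.652, -0.005]
ft_force: [-0.1, 0.2, 0.2]
grip_width: 0.0502
```

Emit:
carry_out --pt "0 0 0.7 0" --pt "0 0 1.4 0" --pt "0 0 1.4 0"

```text
clock: 15.48
eef_pos: [0.4757, 0.0755, 0.0261]
tcp_rot: [-0.008, 0.758, 0.652, -0.005]
ft_force: [1.4, -0.0, 0.2]
grip_width: 0.05
```

Emit:
carry_out --pt "0 0 0.6 0" --pt "0 0 1.2 0" --pt "0 0 1.2 0"

```text
clock: 15.73
eef_pos: [0.4757, 0.0756, 0.0251]
tcp_rot: [-0.008, 0.758, 0.652, -0.005]
ft_force: [-0.3, 1.8, 3.3]
grip_width: 0.0502
```

```bash
python3 -c "
from h import *
for i in range(4):
    s=arm.state(); print(s['clock'],s['ft_force'].round(2),s['eef_pos'].round(4)); snapshot('side')"
```

```text
15.7333 [-0.32  1.81  3.29] [0.4757 0.0756 0.0251]
15.7833 [-0.08  0.8   2.94] [0.4757 0.0757 0.0251]
15.8333 [0.07 0.83 3.56] [0.4757 0.0757 0.0251]
15.8833 [0.18 1.8  3.78] [0.4757 0.0756 0.0251]
```

Contact at z 0.0251 with about 3.4 N, where I expected it. I'll release, then rise.

Emit:
carry_out --pt "0 0 0 0" --pt "0 0 0 0" --pt "0 0 0 0" --pt "0 0 0 0" --pt "0 0 0 0" --pt "0 0 0 0" --grip 0.8

```text
clock: 16.43
eef_pos: [0.4757, 0.0756, 0.025]
tcp_rot: [-0.008, 0.758, 0.652, -0.005]
ft_force: [0.4, -0.3, 0.0]
grip_width: 0.0689
```

Emit:
carry_out --pt "0 0 -10 0" --pt "0 0 -25 0" --pt "0 0 -45 0" --pt "0 0 -65 0" --pt "0 0 -85 0" --pt "0 0 -100 0" --pt "0 -20 -105 0" --pt "0 -40 -105 0" --pt "0 -55 -105 0" --pt "0 -65 -105 0"

```text
clock: 17.27
eef_pos: [0.4112, 0.085, 0.1319]
tcp_rot: [-0.008, 0.758, 0.652, -0.005]
ft_force: [-0.3, 0.1, -0.2]
grip_width: 0.0696
```

Run:
```python
from h import *
np.set_printoptions(precision=4,suppress=True)
s=arm.state(); print(s["clock"],s["eef_pos"],s["ft_force"],s["grip_width"]); T=tool(); print(T)
p=snap("side")
for n in ["tray_floor","cap"]:
  for x in recognise(p,n)[:2]: print(n,round(x["score"],2),w(p,x["centre"]))
q=snap("wrist"); save(q,"i.png")
```

```text
17.2667 [0.4112 0.085  0.1319] [-0.3261  0.1455 -0.2462] 0.06962862531675389
[[ 0.1493  0.9886 -0.0188  0.4112]
 [ 0.9888 -0.1492  0.0053  0.085 ]
 [ 0.0024 -0.0194 -0.9998  0.1319]
 [ 0.      0.      0.      1.    ]]
tray_floor 0.97 [0.4673 0.0651 0.0189]
cap 0.57 [0.471  0.0665 0.0454]
```

View pics/i.png

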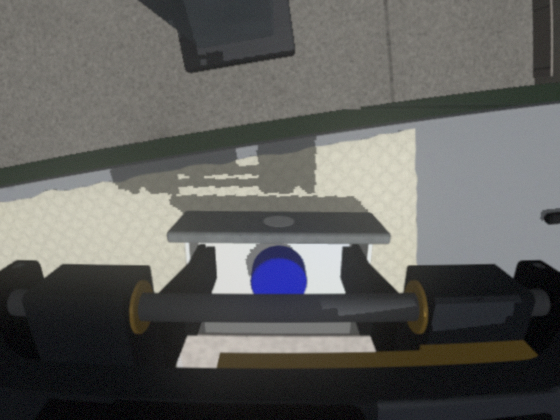

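The wrist view shows the cap standing flat on the tray at (278,278), and the disc at (279,220). I'll close the fingers and go down in front of the panel.

Emit:
carry_out --pt "0 -10 0 0" --pt "0 -16 0 0" --pt "0 -16 0 0" --pt "0 -16 20 0" --pt "0 -16 45 0" --pt "0 -16 70 0" --pt "0 -16 90 0" --pt "0 -16 103 0" --pt "0 -16 103 0" --pt "0 -16 103 0" --grip 0

```text
clock: 18.3
eef_pos: [0.3968, 0.0875, 0.0282]
tcp_rot: [-0.008, 0.758, 0.652, -0.005]
ft_force: [-0.6, 1.0, -0.9]
grip_width: 0.0112
```

Emit:
carry_out --pt "0 2 0 0" --pt "0 4 0 0" --pt "0 6 0 0" --pt "0 8 0 0" --pt "0 10 0 0" --pt "0 12 0 0" --pt "0 14 0 0" --pt "0 16 0 0" --pt "0 18 0 0" --pt "0 20 0 0"

```text
clock: 19.13
eef_pos: [0.4151, 0.0846, 0.0278]
tcp_rot: [-0.009, 0.758, 0.652, -0.006]
ft_force: [-2.6, 0.9, 2.4]
grip_width: 0.0005
```

Emit:
carry_out --pt "0 3 0 0" --pt "0 6 0 0" --pt "0 9 0 0" --pt "0 12 0 0" --pt "0 15 0 0" --pt "0 18 0 0" --pt "0 21 0 0" --pt "0 24 0 0" --pt "0 27 0 0" --pt "0 30 0 0"

```text
clock: 19.97
eef_pos: [0.4448, 0.0801, 0.0272]
tcp_rot: [-0.009, 0.758, 0.652, -0.006]
ft_force: [-4.8, -0.2, 2.9]
grip_width: 0.0004
```

Emit:
carry_out --pt "0 3 0 0" --pt "0 6 0 0" --pt "0 9 0 0" --pt "0 12 0 0" --pt "0 15 0 0" --pt "0 18 0 0" --pt "0 21 0 0" --pt "0 24 0 0" --pt "0 26 0 0" --pt "0 28 0 0"

```text
clock: 20.8
eef_pos: [0.4725, 0.0759, 0.0265]
tcp_rot: [-0.009, 0.758, 0.652, -0.006]
ft_force: [-4.4, -0.3, 3.6]
grip_width: 0.0004
```

Emit:
carry_out --pt "0 2 0 0" --pt "0 4 0 0" --pt "0 6 0 0" --pt "0 8 0 0" --pt "0 10 0 0" --pt "0 12 0 0" --pt "0 13 0 0" --pt "0 13 0 0"

```text
clock: 21.47
eef_pos: [0.4855, 0.0739, 0.0263]
tcp_rot: [-0.009, 0.758, 0.652, -0.007]
ft_force: [-4.8, -1.6, 4.4]
grip_width: 0.0006
```

Emit:
carry_out --pt "0 1 0 0" --pt "0 2.5 0 0" --pt "0 2.5 0 0"

```text
clock: 21.72
eef_pos: [0.4878, 0.0735, 0.0262]
tcp_rot: [-0.009, 0.758, 0.652, -0.007]
ft_force: [-5.5, 0.1, 3.0]
grip_width: 0.0008
```

Emit:
carry_out --pt "0 0.8 0 0" --pt "0 1.6 0 0" --pt "0 1.6 0 0"

```text
clock: 21.97
eef_pos: [0.489, 0.0734, 0.0262]
tcp_rot: [-0.01, 0.758, 0.652, -0.007]
ft_force: [-5.6, 0.0, 4.0]
grip_width: 0.0008
```

Emit:
carry_out --pt "0 0.8 0 0" --pt "0 1.6 0 0" --pt "0 1.6 0 0"

```text
clock: 22.22
eef_pos: [0.4901, 0.0732, 0.0261]
tcp_rot: [-0.01, 0.758, 0.652, -0.008]
ft_force: [-5.7, 0.3, 3.3]
grip_width: 0.0007
```

Emit:
carry_out --pt "0 0.8 0 0" --pt "0 1.8 0 0" --pt "0 1.8 0 0"

```text
clock: 22.47
eef_pos: [0.4902, 0.0732, 0.026]
tcp_rot: [-0.012, 0.758, 0.652, -0.009]
ft_force: [-6.4, 0.6, 5.3]
grip_width: 0.0007
```

Emit:
carry_out --pt "0 1.2 0 0" --pt "0 2.5 0 0" --pt "0 2.5 0 0"

```text
clock: 22.72
eef_pos: [0.49, 0.0732, 0.0259]
tcp_rot: [-0.014, 0.758, 0.652, -0.011]
ft_force: [-8.0, 0.4, 6.2]
grip_width: 0.0007
```

The panel has stopped at the same place as before (x 0.490, 8 N), so it is past the click. I'll back off slowly.

Emit:
carry_out --pt "0 -2 0 0" --pt "0 -5 0 0" --pt "0 -9 0 0" --pt "0 -14 0 0" --pt "0 -20 0 0" --pt "0 -28 0 0" --pt "0 -36 0 0" --pt "0 -36 -15 0" --pt "0 -36 -40 0" --pt "0 -36 -75 0"

```text
clock: 23.55
eef_pos: [0.4546, 0.0783, 0.1011]
tcp_rot: [-0.016, 0.758, 0.652, -0.013]
ft_force: [1.5, -0.4, -0.8]
grip_width: 0.0009
```

Emit:
carry_out --pt "0 -20 -15 0" --pt "0 -40 -30 0" --pt "0 -40 -60 0" --pt "0 -40 -80 0" --pt "0 -40 -80 0"

```text
clock: 23.97
eef_pos: [0.4203, 0.0838, 0.186]
tcp_rot: [-0.013, 0.758, 0.652, -0.01]
ft_force: [0.7, 0.1, 0.6]
grip_width: 0.0005
```

Run:
```python
from h import *
np.set_printoptions(precision=4,suppress=True)
s=arm.state(); print(s["clock"],s["eef_pos"],s["ft_force"],s["grip_width"])
a=snap("scene"); b=snap("side"); c=snap("wrist")
cv2.imwrite("pics/z.png",np.hstack([cv2.resize(x["pixels"][130:340,150:430,::-1],(400,300)) for x in (a,b)]+[])); 
cv2.imwrite("pics/z.png",np.vstack([cv2.imread("pics/z.png"),cv2.resize(c["pixels"][:,:,::-1],(800,600))[300-300:300]]))
for n,p in (("scene",a),("side",b),("wrist",c)):
  for o in ["front_face","cap","tray_floor"]:
    for x in recognise(p,o)[:1]: print(n,o,round(x["score"],2),w(p,x["centre"]))
for o in ["petri_dish","tape_roll","flask","marker","sample_bottle","beaker"]:
    for x in recognise(b,o)[:1]: print(o,round(x["score"],2),w(b,x["centre"]))
print(arm.state()["clock"])
```

```text
23.9667 [0.4203 0.0838 0.186 ] [0.6883 0.1006 0.5849] 0.0005276334461549114
scene front_face 0.66 [0.4988 0.0788 0.0378]
scene cap 0.69 [0.4762 0.4212 0.0101]
scene tray_floor 0.69 [0.4992 0.0808 0.0345]
side front_face 0.95 [0.4993 0.0546 0.0375]
side cap 0.56 [ 0.6003 -0.3182  0.017 ]
side tray_floor 0.65 [0.4965 0.0579 0.0384]
wrist front_face 0.78 [0.4874 0.0441 0.0172]
wrist tray_floor 0.79 [0.4918 0.0471 0.0206]
petri_dish 0.86 [ 0.4786 -0.312   0.0041]
tape_roll 0.97 [ 0.6039 -0.3215  0.0168]
flask 0.64 [ 0.4619 -0.4784  0.0487]
sample_bottle 0.79 [0.4563 0.4964 0.0612]
beaker 0.59 [0.5196 0.5629 0.0515]
24.8667
```

View pics/z.png

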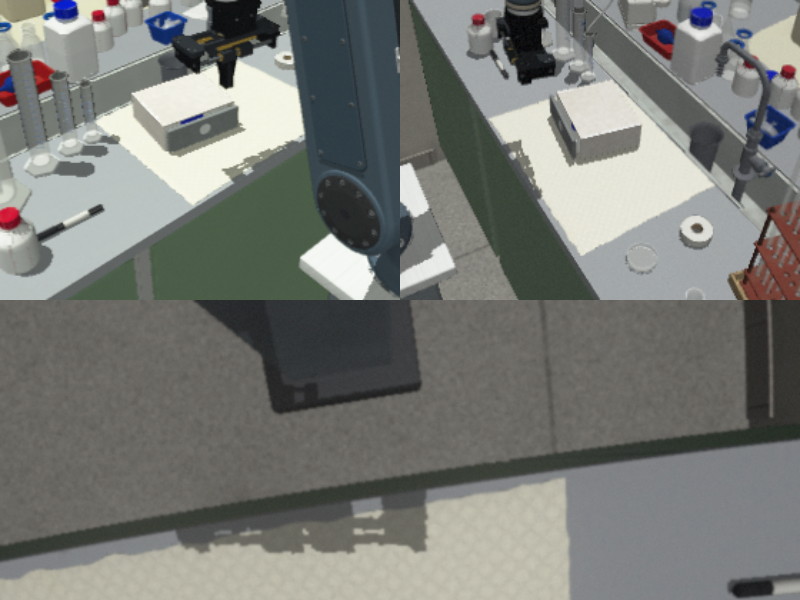

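The last views show the drawer shut with its front where it was at the start, and the bystanders unmoved. A thin blue strip shows in the 8 mm gap above the panel at scene crop (190,120). I'll check that it matches the cap standing in the tray, and that the drawer stays shut.

Run:
```python
from h import *
u=np.array([.9885,-.151]);v=np.array([.151,.9885]); f=np.array([.4955,.0725]); a=np.linspace(0,6.28,60)
for cam in ["scene","side"]:
    p=snap(cam); g=p["pixels"].astype(int); m=(g[...,2]>g[...,0]+50)&(g[...,2]>g[...,1]+50)
    c=proj(p,[[*f,.037]])[0]; y0,x0=int(c[1])-35,int(c[0])-40
    ys,xs=np.nonzero(m[y0:y0+70,x0:x0+80]); print(cam,"blue",len(xs),xs.min()+x0,xs.max()+x0,ys.min()+y0,ys.max()+y0,"disc",c.round())
    cc=f+u*.0535
    for z in (.019,.045): P=proj(p,[[*(cc+.025*(u*np.cos(t)+v*np.sin(t))),z] for t in a]); print("cap z",z,P.min(0).round(),P.max(0).round())
    print("gap rear/front top",proj(p,[[*(f+u*.01+v*s),.064] for s in(-.03,.03)]).round().tolist(),proj(p,[[*(f+u*.018+v*s),.067] for s in(-.03,.03)]).round().tolist())
print(arm.state()["clock"],arm.state()["eef_pos"])
```

```text
scene blue 29 277 291 210 216 disc [293. 220.]
cap z 0.019 [276. 211.] [292. 221.]
cap z 0.045 [276. 205.] [292. 214.]
gap rear/front top [[299.0, 208.0], [283.0, 214.0]] [[298.0, 206.0], [281.0, 212.0]]
side blue 3 270 272 217 220 disc [262. 217.]
cap z 0.019 [269. 213.] [284. 223.]
cap z 0.045 [269. 207.] [284. 217.]
gap rear/front top [[267.0, 216.0], [262.0, 205.0]] [[270.0, 215.0], [264.0, 204.0]]
24.9667 [0.41826958 0.08369587 0.18274135]
```

The blue strip spans columns 277–291, where a cap standing in the tray should be (276–292). The drawer has stayed shut and the robot is clear, so I'll hand in.

```bash
python3 -c "
from plant import arm
print(arm.sign_off())"
```

```text
the job is handed in; nothing more can be done
None
```

The blue cap is in the drawer, the drawer is latched shut, and the job was handed in at about 25 s of the 69 s limit.

**What I did**
- **Opening:** I pushed the front in with the closed fingers until it hit the stop. The last reading there was about 9 N along the push, about 11 N in all, and the drawer sprang out.
- **Grasping:** I turned the gripper 70° to grasp the cap, because one finger would have come down on the marker, which lies about 40 mm away.
- **Placing:** I lowered the cap onto the tray until I felt contact at about 3.4 N, then opened the fingers. The next picture showed it standing flat.
- **Closing:** I pushed the drawer in to the same stop, reading about 8 N along the push and about 10 N in all, then backed away.

**Last checks**
- **Drawer:** it stayed shut for more than a second after I let go. Its front is back where it started to within a few millimetres, which is as good as the cameras measure.
- **Cap:** the blue strip showing through the gap above the front matches a cap standing in the tray in the scene camera. In the side camera only 3 blue pixels showed, which is consistent but weak.
- **Bystanders:** the dish, tape, flask and bottle were found within about 4 mm of their first positions and the beaker within about 11 mm, which is recognition noise; I never went near it. The network missed the marker in the last side view. The pictures still show it lying there, but I did not measure it again.
- **Recogniser errors:** in the closing views the network reported "caps" at the marker and at the tape roll, which I discounted. The arm also held a tilt of one to two degrees by the end, with no visible effect on the result.

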